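# Wind down the gel cassette press with its loose crank

### The arm

A 6-joint arm with a two-finger parallel gripper is mounted at the origin on the work surface. World frame = base frame: x ahead of the robot, y to its left, z up, the work surface at z = 0. Lengths are in m, angles in rad, forces in N, time in s.
With the tool pointing down it reaches from about 0.225 to 0.875 m from the base axis. Payload 3.4 kg.
Tool frame: the origin (TCP) lies midway between the tips of the shut fingers; the grasp point (between the pads) lies 19 mm behind it (manip.grip_point_offset is the distance from the TCP to the grasp point, in m); z points along the fingers, y is the line along which they close (so a half turn about z gives the same grasp; the last joint's range is limited). The gripper opens to 85 mm and grips with 20 to 120 N. Pads are 22 mm wide; open, the fingers measure 114 mm over their backs; the gripper's body (76 mm by 85 mm) begins 54 mm behind the grasp point. The pads swing forward as they close: fully open they stand 13 mm farther back than shut.
Start: joints at [-1.387, 0.276, 1.505, -0, 1.361, -0.121], TCP at [0.173, -0.549, 0.199] pointing down, gripper open.
Joint ranges: [-2.89, 2.89], [-0.75, 2.08], [0.22, 2.7], [-1.18, 4.32], [0.11, 2.71], [-2.7, 2.7]. Speed limits (rad/s): [2.57, 2.57, 3.14, 3.14, 3.14, 3.14].

### API

Orientations are given as a unit quaternion [w, x, y, z].
In Python, from rig import manip gives the robot as it stands.
- The arm moves only by the shell command python3 -m handwheel 'ROWS' [FORCE]. ROWS is JSON, a list of rows, each an object with "translation": the shift along the tool's x, y, z in m, a list of three; "angular": the turn, a rotation vector about the tool's x, y, z in degrees, a list of three; "hand": the closure, from 0 (fully open) to 1 (shut). A call has 1 to 10 rows; each row shifts and turns the commanded pose from where the row before left it, along the tool's axes as they then stand; what a row does not reach is not made up. A row lasts 1/12 s, in which the tool goes at most 41.7 mm and 7.16 degrees, less where a joint would pass 70% of its speed; a pose out of reach is approached as far as the arm can. A call with a gripper value outside its range is refused whole. The fingers move at their own pace and stop on an object; FORCE is the grip in N (left out, the last holds). Time passes only in rows, so rows that do not move let the fingers close. It gives the time, the measured TCP pose, the force, the opening and the grip force at its end, in the units of the state.
- manip.get_state(): the state, without advancing time (a new reading comes with each control period).
- manip.get_image(name): name is "side" or "top"; returns the picture (420x560x3 uint8, red, green, blue); there is no depth.
- manip.camera_info(name): a dict with "camera_matrix" (3x3 intrinsics, pixels), "k1" (the pictures are not rectified: a ray, as slopes to the right and down, at radius r is drawn at 1 + k1 r^2 times it, then the intrinsics apply), "eye" and "orientation" of the camera in the world. Camera axes: x right, y down, z forward; pixel columns grow to the right and rows downward; lengths in m; the calibration is good to about 2 mm. A picture is of the moment at which its call begins. camera_info takes no time and is no camera call.
- manip.sign_off(): hands the job in; it is judged then, once.
The state is a dict: "clock": time; "qpos": joint angles; "qd": joint speeds; "effort": joint torques, N m; "position": TCP position; "ee_rot": TCP orientation; "contact_force": force on the tool from outside, world axes, zero at the start; "moment": the same for the moment, N m; "width": finger opening in m; "gripper_force": force on a finger pad.
Only numpy, scipy, OpenCV 4.12 (cv2) and the standard library are available. Lean on these libraries where they do the work, as an engineer would, in place of code of your own. Each camera call takes 0.05 s, during which the arm holds its last target. There are 200 camera calls.

### The job

Pick up the crank with the square hole and fit it all the way down onto the square shaft end on top of the gel cassette press. Then wind it clockwise (seen from above), through as many turns as it takes, until the pressure plate is down on the stack of cassettes, and leave the crank sitting on the shaft.

Things in the scene. Friction and masses are not known exactly. Their poses are not given: they have to be found in the camera images.
- crank: Larger of two loose steel cranks, 0.29 kg, flat on the bench: square hub 42 x 42 mm, 34 mm tall, with a 24 mm square hole right through; arm 18 mm wide, 14 mm tall along +x to the grip. Origin: centre of the hub's underside, on the hole's axis; z up. Lift it by the hub's flat +y and -y faces. The smaller crank (round hub, small round hole) does not fit.
- crank_handle (a point): Middle of the crank's upright grey grip, 65 mm along the crank's +x from the hole's axis and 47 mm above its underside: 20 mm diameter, from 16 to 78 mm above the underside. It spins freely on its pin, so it can be held while it is carried round in a circle about the shaft.
- shaft_end (a point): Top centre of the upright 20 mm square shaft end on the press's bridge; its top 10 mm taper to 8 mm. x, y lie along its sides and turn with it. Fits the hole with 2 mm to spare each side, 13 degrees of play. Seated: crank's underside on the round shoulder (34 mm wide) 34 mm below; the bridge is 14 mm lower still and nothing on the press is higher than the shaft. Turns with 0.1 N m, stays put.
- plate (a joint): Gap in m between the fixed press's pressure plate (aluminium, 120 x 130 mm, under the bridge) and the white cassette stack: 0 just touching. Starts at 0.017 to 0.027. Each full clockwise turn of the shaft, seen from above, lowers it 12 mm. Its rubber face lets it go 4 mm past touching (to -0.004), then the screw stops dead.
There are look-alikes about, which are no part of the job. Leave any blue, green or pink look-alike of the crank alone.

How it is judged:
By the outcome, as a careful person would: the job done as asked, in the order asked, and still so for the second after the job is handed in, with the robot touching nothing.
It also fails if it takes over 67 s, if anything falls off the work surface, if the arm or the gripper's body presses on something with over 40 N, if the wrist force passes 120 N, or if a joint passes its speed limit or range.

## Working session

There is one attempt and no reset: what is moved stays moved. The work goes in short steps, Python scripts to look and compute and a shell command to move; the robot and the scene stay as the last step left them, time stands still between calls to the robot, and variables do not carry over. Pictures are saved under pics/ and viewed, at most 10 in all, crops included, and the job is handed in when it is done.

```bash
ls; mkdir -p pics
python3 - <<'E'
from rig import manip
import cv2
for n in("top","side"):
    im=manip.get_image(n); cv2.imwrite(f"pics/{n}0.png",im[:,:,::-1]); print(n,manip.camera_info(n))
print(manip.get_state(), manip.grip_point_offset)
E
```

```text
pics
top {'camera_matrix': array([[464.05066912,   0.        , 283.7568253 ],
       [  0.        , 464.05066912, 209.1477683 ],
       [  0.        ,   0.        ,   1.        ]]), 'k1': -0.14143843096320982, 'eye': array([0.35782915, 0.0797438 , 1.02914763]), 'orientation': array([ 0.05532004, -0.69982717,  0.71031293, -0.05135328])}
side {'camera_matrix': array([[413.80757453,   0.        , 282.01486753],
       [  0.        , 413.80757453, 214.17840021],
       [  0.        ,   0.        ,   1.        ]]), 'k1': 0.041115741634978255, 'eye': array([0.36789933, 0.65605674, 0.79107934]), 'orientation': array([ 0.03943884, -0.10335796,  0.9271431 , -0.35800471])}
{'clock': 0.1, 'qpos': array([-1.38700394e+00,  2.76550847e-01,  1.50601538e+00,  1.70372355e-05,
        1.36066859e+00, -1.21005510e-01]), 'qd': array([-2.84535803e-04, -1.52743960e-03, -4.48174085e-03, -1.34300605e-03,
        1.65951185e-03,  6.32813365e-05]), 'effort': array([ 1.98013753e-03, -4.17698193e+01, -2.46404296e+01, -1.67248108e-04,
        5.77434505e-03, -6.12142571e-06]), 'position': array([ 0.17246125, -0.54798812,  0.19771182]), 'ee_rot': array([-8.20938910e-04,  9.88409676e-01,  1.51807899e-01, -1.74466774e-05]), 'contact_force': array([0.36985375, 0.35332154, 0.63520164]), 'moment': array([-0.00856979,  0.00951926, -0.00206041]), 'gripper_force': 0.0, 'width': 0.08529914878122456} 0.0187
```

View pics/top0.png

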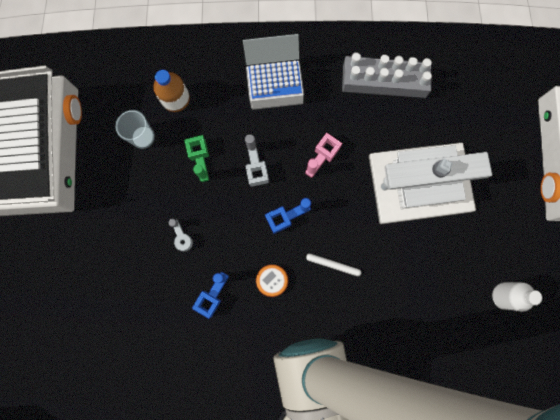

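View pics/side0.png

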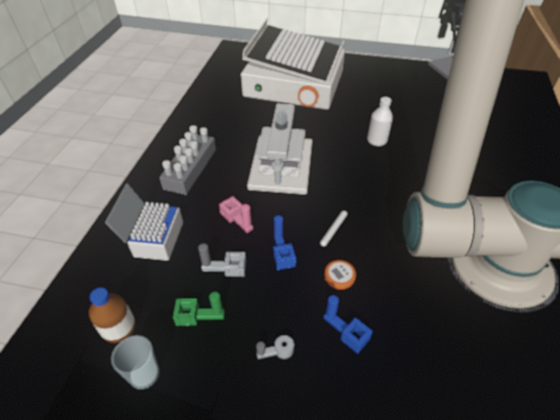

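The grey square-hub crank is at top (257,173), with its grip towards (251,142). The press shaft is at about (443,168). In the side view the hub is at (235,264) and the shaft at about (282,118). I'll zoom in on both.

```bash
cat > h.py <<'E'
import numpy as np,cv2
from scipy.spatial.transform import Rotation as R
from rig import manip
def cam(n):
    c=manip.camera_info(n);q=c['orientation']
    return c['camera_matrix'],c['k1'],np.array(c['eye']),R.from_quat([q[1],q[2],q[3],q[0]]).as_matrix()
def ray(n,p):
    K,k,e,M=cam(n);d=cv2.undistortPoints(np.array([[p]],float),K,np.array([k,0,0,0.]))[0,0]
    return e,M@np.array([d[0],d[1],1])
def onz(n,p,z):
    e,d=ray(n,p);return e+d*(z-e[2])/d[2]
def proj(n,P):
    K,k,e,M=cam(n);c=(np.atleast_2d(P)-e)@M
    return cv2.projectPoints(c,np.zeros(3),np.zeros(3),K,np.array([k,0,0,0.]))[0][:,0]
def tri(pt,ps):
    (a,u),(b,v)=ray('top',pt),ray('side',ps)
    s=np.linalg.lstsq(np.c_[u,-v],b-a,rcond=None)[0]
    A,B=a+u*s[0],b+v*s[1];return (A+B)/2,np.linalg.norm(A-B)
E
python3 - <<'E'
import cv2,numpy as np
t=cv2.imread('pics/top0.png');s=cv2.imread('pics/side0.png')
f=lambda im,x,y,w,h:cv2.resize(im[y:y+h,x:x+w],(400,300),interpolation=cv2.INTER_CUBIC)
cv2.imwrite('pics/c1.png',np.vstack([np.hstack([f(t,220,125,80,60),f(t,400,135,80,60)]),np.hstack([f(s,190,235,80,60),f(s,250,90,80,60)])]))
E
```

```text
(no output)
```

View pics/c1.png

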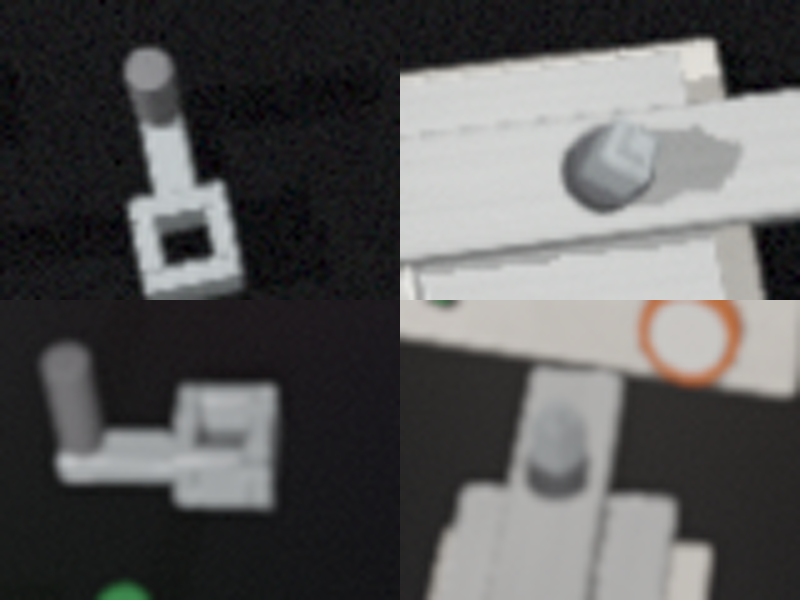

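The crops show the hub's top face, with its hole centred at about (257.5,172.8) in the top view and (235,260) in the side view. The grip top is at (249.8,137.8). The shaft tip is at about (446,165) in top and (281.6,112) in side. Next come positions and a contrast-stretched view of the shaft.

```bash
cat > a.py <<'E'
from h import *
t=cv2.imread('pics/top0.png');s=cv2.imread('pics/side0.png')
P,e=tri((446,165),(281.6,112.5));print('shaft top',P,e)
hub=tri((257.3,172.8),(235,260));print('hubtop',hub)
g=tri((249.8,137.8),(203.5,244.5));print('griptop',g)
for q in [(246,165),(264.4,161.6),(268,180),(249.2,183.5)]: print(onz('top',q,.034)[:2])
H=onz('top',(257.3,172.8),.034)[:2];G=onz('top',(249.8,137.8),.078)[:2];print('H',H,'G',G,np.linalg.norm(G-H),np.degrees(np.arctan2(*(G-H)[::-1])))
f=lambda im,x,y,w,h:cv2.normalize(cv2.resize(cv2.cvtColor(im[y:y+h,x:x+w],6),(400,400),interpolation=cv2.INTER_CUBIC),None,0,255,32)
cv2.imwrite('pics/c2.png',np.hstack([f(t,428,153,28,28),f(s,268,98,28,28)]))
E
python3 a.py
```

```text
shaft top [ 0.56766905 -0.22773265  0.17977053] 2.701043308172588e-05
hubtop (array([0.59194721, 0.14151828, 0.02980044]), np.float64(0.00013549345962276353))
griptop (array([0.65499657, 0.15369427, 0.08412277]), np.float64(0.0013536254008227459))
[0.60913007 0.16616453]
[0.61613421 0.12546043]
[0.57444936 0.11785952]
[0.56730116 0.15915266]
H [0.59103244 0.14126496] G [0.65763196 0.15426315] 0.06785608671578616 11.043566114046806
```

View pics/c2.png

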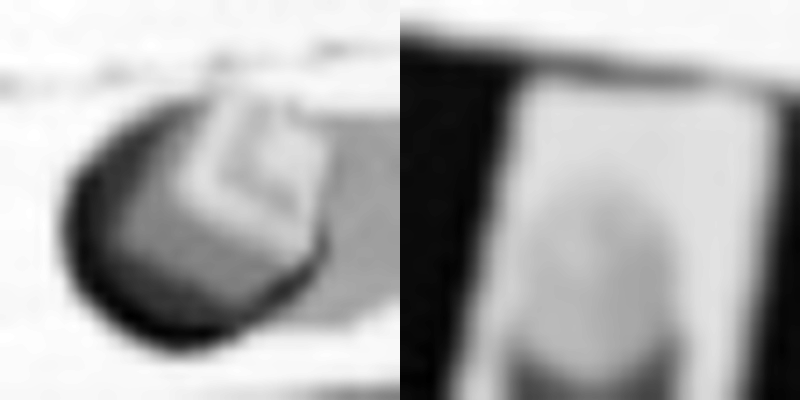

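The top view crop shows the shaft's taper-base edge running (180,190)→(310,255), about 27° in the image. The collar's bottom disc is centred at about (191,224), full-frame (441.4,168.7). In the side view the collar's front foot is at about (281.4,130). I'll solve the height and check it with an overlay.

```bash
cat > b.py <<'E'
from h import *
from scipy.optimize import brentq
t=cv2.imread('pics/top0.png');s=cv2.imread('pics/side0.png')
es=cam('side')[2]
def foot(z):
    C=onz('top',(441.4,168.7),z);d=(es-C)*[1,1,0];return C,proj('side',C+.017*d/np.linalg.norm(d))[0]
for z in(.11,.12,.13,.14,.15):print(z,*foot(z))
z=brentq(lambda z:foot(z)[1][1]-130,.05,.25);C=foot(z)[0];print('bridge',C)
a,b=[onz('top',(428+x/14.29,153+y/14.29),z+.038)[:2] for x,y in((180,190),(310,255))]
yaw=np.arctan2(*(b-a)[::-1]);print('edge len',np.linalg.norm(b-a),'yaw',np.degrees(yaw))
def sq(h,w):return C+np.array([[np.cos(yaw+k*np.pi/2+np.pi/4)*w*.7071,np.sin(yaw+k*np.pi/2+np.pi/4)*w*.7071,h] for k in range(4)])
cir=C+np.array([[.017*np.cos(q),.017*np.sin(q),0] for q in np.linspace(0,6.28,30)])
# crank overlay
cy=np.radians(11);Hc=np.array([.5912,.1413,0]);Rz=R.from_euler('z',cy).as_matrix()
def q2(w,h):return Hc+np.array([[x*w/2,y*w/2,h] for x,y in((-1,-1),(1,-1),(1,1),(-1,1))])@Rz.T
gr=lambda h:Hc+np.array([[.065+.01*np.cos(q),.01*np.sin(q),h] for q in np.linspace(0,6.28,20)])@Rz.T
o=[]
for n,im,cs in(('top',t,((425,150),(238,125))),('side',s,((265,95),(195,230)))):
    for (x0,y0),wd,shapes in zip(cs,(36,60),([sq(.048,.008),sq(.038,.02),sq(.014,.02),cir,cir+[0,0,.014]],[q2(.042,.034),q2(.024,.034),q2(.042,0),gr(.078)])):
        k=300/wd;v=cv2.resize(im[y0:y0+wd,x0:x0+wd],(300,300),interpolation=2)
        v2=v.copy()
        for S in shapes:cv2.polylines(v2,[np.int32((proj(n,S)-[x0,y0]+.5)*k)],True,(0,0,255),1)
        o.append(v2)
cv2.imwrite('pics/c3.png',np.vstack([np.hstack(o[:2]),np.hstack(o[2:])]))
E
python3 b.py
```

```text
0.11 [ 0.57712905 -0.24255191  0.11      ] [279.41363053 134.86873642]
0.12 [ 0.57474314 -0.23904545  0.12      ] [279.96726886 132.71205215]
0.13 [ 0.57235723 -0.23553898  0.13      ] [280.53109293 130.51510208]
0.14 [ 0.56997133 -0.23203252  0.14      ] [281.1053921  128.27673184]
0.15 [ 0.56758542 -0.22852606  0.15      ] [281.69046698 125.99574197]
bridge [ 0.5718042  -0.23472622  0.1323179 ]
edge len 0.019730031121291677 yaw -117.57203175735778
```

View pics/c3.png

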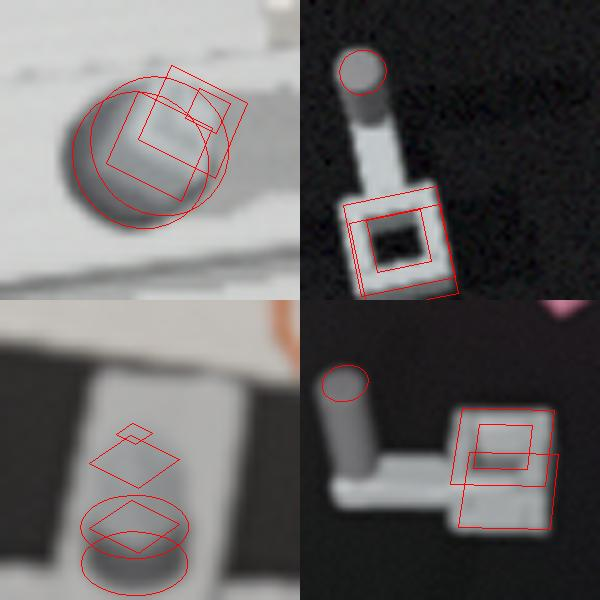

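The overlay matches the crank to within about 1 mm. The shaft overlay needs about −1.1 px in top and −0.8 px in side, so I'll correct it and compute the moves.

```bash
sed -i 's/(441.4,168.7)/(440.4,168.9)/; s/\[1\]\[1\]-130/[1][1]-129.2/; s#428+x/14.29,153+y/14.29#427.5+x/14.29,152.5+y/14.29#' b.py; python3 b.py | tail -2
cat > g.py <<'E'
# usage: g.py x y z yaw_deg : tool-frame deltas to reach a straight-down pose
from h import *
import sys
s=manip.get_state();q=s['ee_rot'];M=R.from_quat([q[1],q[2],q[3],q[0]])
x,y,z,w=map(float,sys.argv[1:5]);T=R.from_euler('z',w,degrees=True)*R.from_euler('x',180,degrees=True)
d=M.inv().apply(np.array([x,y,z])-s['position'])
print('t',s['clock'],'pos',s['position'].round(4),'yaw',np.degrees(np.arctan2(M.as_matrix()[1,0],M.as_matrix()[0,0])).round(2))
print('shift mm',(d*1000).round(1),'rot deg',(M.inv()*T).as_rotvec(degrees=True).round(2),'F',s['contact_force'].round(1),'M',s['moment'].round(2),'w',s['width'].round(4),'q6',s['qpos'][5].round(2))
E
python3 g.py .5912 .1413 .22 11
```

```text
bridge [ 0.57002996 -0.23060307  0.13809333]
edge len 0.019596272089676174 yaw -117.57829165869516
t 0.1 pos [ 0.1725 -0.548   0.1977] yaw 17.46Traceback (most recent call last):
  File "g.py", line 8, in <module>
    print('shift mm',(d*1000).round(1),'rot deg',(M.inv()*T).as_rotvec(degrees=True).round(2),'F',s['contact_force'].round(1),'M',s['moment'].round(2),'w',s['width'].round(4),'q6',s['qpos'][5].round(2))
                                                                                                                                                           ^^^^^^^^^^^^^^^^
AttributeError: 'float' object has no attribute 'round'
```

```bash
sed -i "s/s\['width'\].round(4)/round(s['width'],4)/" g.py;python3 g.py .5912 .1413 .22 11
```

```text
t 0.1 pos [ 0.1725 -0.548   0.1977] yaw 17.46
shift mm [ 606.3 -531.9  -21.3] rot deg [-0.09 -0.01  6.46] F [0.4 0.4 0.6] M [-0.01  0.01 -0.  ] w 0.0853 q6 -0.12
```

```bash
python3 -m handwheel '[{"translation":[0.03,-0.0265,-0.002],"angular":[0,0,0],"hand":0},{"translation":[0.03,-0.0265,-0.002],"angular":[0,0,0],"hand":0},{"translation":[0.03,-0.0265,-0.002],"angular":[0,0,0],"hand":0},{"translation":[0.03,-0.0265,-0.002],"angular":[0,0,0],"hand":0},{"translation":[0.03,-0.0265,-0.002],"angular":[0,0,0],"hand":0},{"translation":[0.03,-0.0265,-0.002],"angular":[0,0,0],"hand":0},{"translation":[0.03,-0.0265,-0.002],"angular":[0,0,0],"hand":0},{"translation":[0.03,-0.0265,-0.002],"angular":[0,0,0],"hand":0},{"translation":[0.03,-0.0265,-0.002],"angular":[0,0,0],"hand":0},{"translation":[0.03,-0.0265,-0.002],"angular":[0,0,0],"hand":0}]'; python3 g.py .5912 .1413 .22 11
```

```text
clock: 0.93
position: [0.3795, -0.2037, 0.2184]
ee_rot: [-0.0, 0.988, 0.152, -0.0]
contact_force: [0.7, -0.4, 0.2]
width: 0.0852
gripper_force: 0.0
t 0.9333 pos [ 0.3795 -0.2037  0.2184] yaw 17.44
shift mm [ 305.4 -265.7   -1.6] rot deg [-0.    0.    6.44] F [ 0.7 -0.4  0.2] M [-0.03 -0.06 -0.  ] w 0.0852 q6 0.61
```

```bash
python3 -m handwheel '[{"translation":[0.0305,-0.0265,0],"angular":[0,0,0],"hand":0},{"translation":[0.0305,-0.0265,0],"angular":[0,0,0],"hand":0},{"translation":[0.0305,-0.0265,0],"angular":[0,0,0],"hand":0},{"translation":[0.0305,-0.0265,0],"angular":[0,0,0],"hand":0},{"translation":[0.0305,-0.0265,0],"angular":[0,0,0],"hand":0},{"translation":[0.0305,-0.0265,0],"angular":[0,0,0],"hand":0},{"translation":[0.0305,-0.0265,0],"angular":[0,0,0],"hand":0},{"translation":[0.0305,-0.0265,0],"angular":[0,0,0],"hand":0},{"translation":[0.0305,-0.0265,0],"angular":[0,0,0],"hand":0},{"translation":[0,0,0],"angular":[0,0,6.45],"hand":0}]'; python3 g.py .5912 .1413 .10 11
```

```text
clock: 1.77
position: [0.5728, 0.1107, 0.2173]
ee_rot: [-0.002, 0.995, 0.098, 0.001]
contact_force: [0.6, -1.3, 0.9]
width: 0.0855
gripper_force: 0.0
t 1.7667 pos [0.5728 0.1107 0.2173] yaw 11.21
shift mm [ 23.7 -26.  117.4] rot deg [-0.23 -0.15  0.21] F [ 0.6 -1.3  0.9] M [ 0.01  0.01 -0.03] w 0.0855 q6 1.44
```

```bash
python3 -m handwheel '[{"translation":[0.0237,-0.026,0.02],"angular":[0,0,0],"hand":0},{"translation":[0,0,0.035],"angular":[0,0,0],"hand":0},{"translation":[0,0,0.035],"angular":[0,0,0],"hand":0},{"translation":[0,0,0.035],"angular":[0,0,0],"hand":0},{"translation":[0,0,0.03],"angular":[0,0,0],"hand":0},{"translation":[0,0,0],"angular":[0,0,0],"hand":0}]'; python3 g.py .5912 .1413 .004 11
```

```text
clock: 2.27
position: [0.5819, 0.1337, 0.0567]
ee_rot: [0.0, 0.995, 0.096, -0.007]
contact_force: [-0.7, -0.6, -0.5]
width: 0.0855
gripper_force: 0.0
t 2.2667 pos [0.5819 0.1337 0.0567] yaw 11.03
shift mm [11.3 -5.7 52.6] rot deg [-0.06  0.82  0.03] F [-0.7 -0.6 -0.5] M [-0.    0.03  0.04] w 0.0855 q6 1.49
```

```bash
python3 -m handwheel '[{"translation":[0,0,0],"angular":[0,0,0],"hand":0},{"translation":[0,0,0],"angular":[0,0,0],"hand":0}]'; python3 g.py .5912 .1413 .004 11
```

```text
clock: 2.43
position: [0.5891, 0.1343, 0.0649]
ee_rot: [0.0, 0.995, 0.096, 0.001]
contact_force: [0.1, 0.7, 0.1]
width: 0.0853
gripper_force: 0.0
t 2.4333 pos [0.5891 0.1343 0.0649] yaw 11.01
shift mm [ 3.3 -6.5 60.9] rot deg [ 0.02 -0.13  0.01] F [0.1 0.7 0.1] M [-0.    0.01 -0.06] w 0.0853 q6 1.49
```

```bash
python3 -m handwheel '[{"translation":[0.003,-0.0065,0.01],"angular":[0,0,0],"hand":0},{"translation":[0,0,0.017],"angular":[0,0,0],"hand":0},{"translation":[0,0,0.017],"angular":[0,0,0],"hand":0},{"translation":[0,0,0.016],"angular":[0,0,0],"hand":0},{"translation":[0,0,0],"angular":[0,0,0],"hand":0},{"translation":[0,0,0],"angular":[0,0,0],"hand":0}]'; python3 g.py .5912 .1413 .004 11
```

```text
clock: 2.93
position: [0.59, 0.1416, 0.0041]
ee_rot: [-0.0, 0.995, 0.096, 0.0]
contact_force: [1.2, 0.8, 0.7]
width: 0.0856
gripper_force: 0.0
t 2.9333 pos [0.59   0.1416 0.0041] yaw 11.02
shift mm [1.1 0.5 0.1] rot deg [-0.   -0.05  0.02] F [1.2 0.8 0.7] M [-0.01 -0.01  0.01] w 0.0856 q6 1.5
```

Close with 60 N. Closing to 42 mm should stop on the hub.

```bash
python3 -m handwheel '[{"translation":[0.001,0,0],"angular":[0,0,0],"hand":1},{"translation":[0,0,0],"angular":[0,0,0],"hand":1},{"translation":[0,0,0],"angular":[0,0,0],"hand":1},{"translation":[0,0,0],"angular":[0,0,0],"hand":1},{"translation":[0,0,0],"angular":[0,0,0],"hand":1},{"translation":[0,0,0],"angular":[0,0,0],"hand":1},{"translation":[0,0,0],"angular":[0,0,0],"hand":1},{"translation":[0,0,0],"angular":[0,0,0],"hand":1}]' 60; python3 g.py .5912 .1413 .004 11
```

```text
clock: 3.6
position: [0.5905, 0.1413, 0.0035]
ee_rot: [0.0, 0.995, 0.096, 0.0]
contact_force: [0.4, 0.3, 0.6]
width: 0.0002
gripper_force: 0.0
t 3.6 pos [0.5905 0.1413 0.0035] yaw 11.01
shift mm [ 0.7  0.2 -0.5] rot deg [ 0.01 -0.    0.01] F [0.4 0.3 0.6] M [-0.01 -0.02  0.02] w 0.0002 q6 1.5
```

The fingers shut on nothing, so I'll look.

Run:
```python
from h import *
t=manip.get_image('top')[:,:,::-1];s=manip.get_image('side')[:,:,::-1]
f=lambda im,x,y:cv2.resize(im[y:y+120,x:x+120],(400,400),interpolation=2)
cv2.imwrite('pics/d.png',np.hstack([f(t,200,110),f(s,170,180)]))
```

```text
(no output)
```

View pics/d.png

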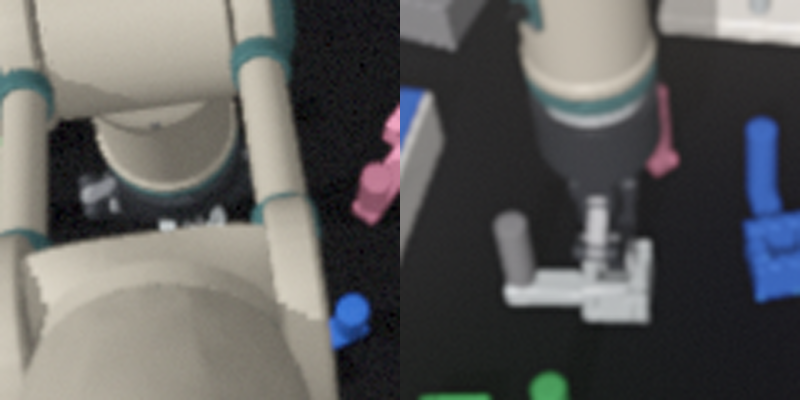

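The left picture is hidden by the arm. The right one shows the fingers at about (600–630,190–290) over the hub at (582–650,240–322), and the crank hasn't moved. A closer crop is needed.

Run:
```python
from h import *
s=manip.get_image('side')[:,:,::-1];cv2.imwrite('pics/side1.png',s)
s0=cv2.imread('pics/side0.png')
f=lambda im:cv2.resize(im[222:282,215:255],(400,600),interpolation=2)
v=f(s)
p=manip.get_state()['position']
for z in(0,.02,.04,.06):
    u=(proj('side',[p+[0,0,z]])[0]-[215,222]+.5)*10
    cv2.circle(v,tuple(int(a) for a in u),3,(0,0,255),-1)
cv2.imwrite('pics/d2.png',np.hstack([np.clip(v*1.5,0,255).astype(np.uint8),f(s0)]))
```

```text
(no output)
```

View pics/d2.png

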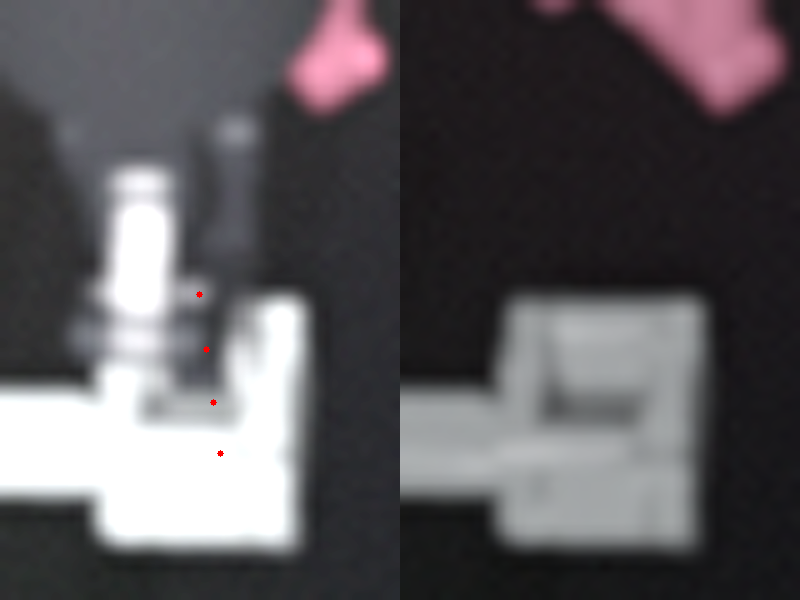

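The gripper looks higher than its reported TCP, with the tips apparently just at the hub top and the crank untouched. I'll raise it with the fingers shut and compare the seen tip with the reported one.

```bash
python3 -m handwheel '[{"translation":[0,0,-0.01],"angular":[0,0,0],"hand":1},{"translation":[0,0,-0.03],"angular":[0,0,0],"hand":1},{"translation":[0,0,-0.03],"angular":[0,0,0],"hand":1},{"translation":[0,0,-0.03],"angular":[0,0,0],"hand":1},{"translation":[0,0,0],"angular":[0,0,0],"hand":1},{"translation":[0,0,0],"angular":[0,0,0],"hand":1},{"translation":[0,0,0],"angular":[0,0,0],"hand":1}]'; python3 g.py .5912 .1413 .004 11
python3 - <<'E'
from h import *
s=manip.get_image('side')[:,:,::-1]
v=cv2.resize(s[180:280,195:265],(420,600),interpolation=2)
p=manip.get_state()['position']
for z in(0,.02,.04,.06,.08):
    u=(proj('side',[p+[0,0,z]])[0]-[195,180]+.5)*6
    cv2.circle(v,tuple(int(a) for a in u),2,(0,0,255),-1)
cv2.imwrite('pics/d3.png',np.clip(v*1.5,0,255).astype(np.uint8))
E
```

```text
clock: 4.33
position: [0.5901, 0.1413, 0.1037]
ee_rot: [0.0, 0.995, 0.096, -0.0]
contact_force: [-0.1, 0.4, -0.4]
width: 0.0001
gripper_force: 0.0
t 4.3333 pos [0.5901 0.1413 0.1037] yaw 11.01
shift mm [ 1.1  0.2 99.7] rot deg [0.01 0.01 0.01] F [-0.1  0.4 -0.4] M [ 0.04 -0.02  0.  ] w 0.0001 q6 1.5
```

View pics/d3.png

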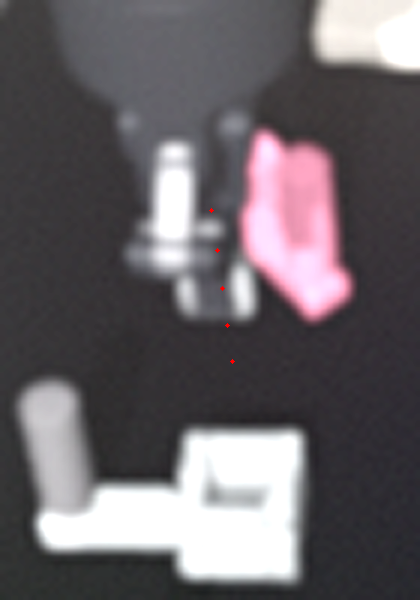

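The tip is seen at about (217,318), and the reported TCP projects to (232,361). That is about 25–30 mm too low, which agrees with the fingers closing above the hub. A light touch on bare bench with shut fingers will settle the height offset.

```bash
python3 - <<'E'
from h import *
print(onz('top',(236,208),0),onz('top',(277,220),.034),onz('top',(196,149),.034))
E
python3 g.py .52 .185 .02 11
```

```text
[0.51872902 0.19176506 0.        ] [0.48578611 0.09919598 0.034     ] [0.64814325 0.27823476 0.034     ]
t 4.3833 pos [0.5895 0.1412 0.1028] yaw 11.01
shift mm [-59.7 -56.2  82.9] rot deg [-0.    0.11  0.01] F [-0.2  0.5  0.7] M [-0.03  0.02  0.03] w 0.0001 q6 1.5
```

```bash
python3 -m handwheel '[{"translation":[-0.03,-0.028,0],"angular":[0,0,0],"hand":1},{"translation":[-0.03,-0.028,0],"angular":[0,0,0],"hand":1},{"translation":[0,0,0.035],"angular":[0,0,0],"hand":1},{"translation":[0,0,0.035],"angular":[0,0,0],"hand":1},{"translation":[0,0,0.02],"angular":[0,0,0],"hand":1},{"translation":[0,0,0],"angular":[0,0,0],"hand":1},{"translation":[0,0,0.005],"angular":[0,0,0],"hand":1},{"translation":[0,0,0.004],"angular":[0,0,0],"hand":1},{"translation":[0,0,0],"angular":[0,0,0],"hand":1},{"translation":[0,0,0],"angular":[0,0,0],"hand":1}]'; python3 g.py .52 .185 .0 11
```

```text
clock: 5.22
position: [0.5218, 0.1849, 0.0053]
ee_rot: [-0.0, 0.995, 0.096, 0.001]
contact_force: [0.1, -0.5, -0.2]
width: -0.0001
gripper_force: 0.0
t 5.2167 pos [0.5218 0.1849 0.0053] yaw 11.0
shift mm [-1.8 -0.4  5.3] rot deg [ 0.  -0.1 -0. ] F [ 0.1 -0.5 -0.2] M [ 0.    0.02 -0.01] w -0.0001 q6 1.59
```

```bash
python3 -m handwheel '[{"translation":[0,0,0.004],"angular":[0,0,0],"hand":1},{"translation":[0,0,0],"angular":[0,0,0],"hand":1},{"translation":[0,0,0],"angular":[0,0,0],"hand":1}]'|sed -n 2,4p;  python3 -m handwheel '[{"translation":[0,0,0.003],"angular":[0,0,0],"hand":1},{"translation":[0,0,0],"angular":[0,0,0],"hand":1},{"translation":[0,0,0],"angular":[0,0,0],"hand":1}]'|sed -n 2,4p; python3 -m handwheel '[{"translation":[0,0,0.003],"angular":[0,0,0],"hand":1},{"translation":[0,0,0],"angular":[0,0,0],"hand":1},{"translation":[0,0,0],"angular":[0,0,0],"hand":1}]'|sed -n 2,4p
```

```text
position: [0.521, 0.1848, 0.0008]
ee_rot: [0.0, 0.995, 0.096, 0.0]
contact_force: [0.3, 0.2, -0.7]
position: [0.5207, 0.1848, -0.0027]
ee_rot: [0.0, 0.995, 0.096, -0.0]
contact_force: [-1.0, 0.1, -0.6]
position: [0.5206, 0.1848, -0.0058]
ee_rot: [0.0, 0.995, 0.096, -0.0]
contact_force: [0.1, 0.4, -0.9]
```

```bash
python3 -m handwheel '[{"translation":[0,0,0.005],"angular":[0,0,0],"hand":1},{"translation":[0,0,0.005],"angular":[0,0,0],"hand":1},{"translation":[0,0,0],"angular":[0,0,0],"hand":1},{"translation":[0,0,0],"angular":[0,0,0],"hand":1}]'|sed -n 2,4p;  python3 -m handwheel '[{"translation":[0,0,0.004],"angular":[0,0,0],"hand":1},{"translation":[0,0,0],"angular":[0,0,0],"hand":1},{"translation":[0,0,0],"angular":[0,0,0],"hand":1}]'|sed -n 2,4p; python3 -m handwheel '[{"translation":[0,0,0.003],"angular":[0,0,0],"hand":1},{"translation":[0,0,0],"angular":[0,0,0],"hand":1},{"translation":[0,0,0],"angular":[0,0,0],"hand":1}]'|sed -n 2,4p
```

```text
position: [0.5204, 0.1847, -0.0161]
ee_rot: [0.0, 0.995, 0.096, -0.001]
contact_force: [-0.3, -0.0, -0.1]
position: [0.5207, 0.1848, -0.0198]
ee_rot: [0.0, 0.995, 0.096, -0.0]
contact_force: [0.4, 0.2, 0.5]
position: [0.5207, 0.1848, -0.0227]
ee_rot: [0.0, 0.995, 0.096, -0.0]
contact_force: [0.7, 0.0, 0.1]
```

```bash
python3 -m handwheel '[{"translation":[0,0,0.003],"angular":[0,0,0],"hand":1},{"translation":[0,0,0],"angular":[0,0,0],"hand":1},{"translation":[0,0,0],"angular":[0,0,0],"hand":1}]'|sed -n 2,4p;  python3 -m handwheel '[{"translation":[0,0,0.002],"angular":[0,0,0],"hand":1},{"translation":[0,0,0],"angular":[0,0,0],"hand":1},{"translation":[0,0,0],"angular":[0,0,0],"hand":1}]'|sed -n 2,4p; python3 -m handwheel '[{"translation":[0,0,0.002],"angular":[0,0,0],"hand":1},{"translation":[0,0,0],"angular":[0,0,0],"hand":1},{"translation":[0,0,0],"angular":[0,0,0],"hand":1}]'|sed -n 2,4p
```

```text
position: [0.5207, 0.1848, -0.0257]
ee_rot: [0.0, 0.995, 0.096, -0.0]
contact_force: [0.4, 0.5, -0.5]
position: [0.5208, 0.1848, -0.0276]
ee_rot: [0.0, 0.995, 0.096, -0.0]
contact_force: [-0.7, -0.5, -0.3]
position: [0.5207, 0.1848, -0.0297]
ee_rot: [0.0, 0.995, 0.096, -0.0]
contact_force: [0.5, -0.2, -0.9]
```

```bash
python3 -m handwheel '[{"translation":[0,0,0.002],"angular":[0,0,0],"hand":1},{"translation":[0,0,0],"angular":[0,0,0],"hand":1},{"translation":[0,0,0],"angular":[0,0,0],"hand":1}]'|sed -n 2,4p;  python3 -m handwheel '[{"translation":[0,0,0.002],"angular":[0,0,0],"hand":1},{"translation":[0,0,0],"angular":[0,0,0],"hand":1},{"translation":[0,0,0],"angular":[0,0,0],"hand":1}]'|sed -n 2,4p; python3 -m handwheel '[{"translation":[0,0,0.002],"angular":[0,0,0],"hand":1},{"translation":[0,0,0],"angular":[0,0,0],"hand":1},{"translation":[0,0,0],"angular":[0,0,0],"hand":1}]'
python3 - <<'E'
from h import *
s=manip.get_image('side')[:,:,::-1];cv2.imwrite('pics/side2.png',s)
v=cv2.resize(s[200:300,190:290],(600,600),interpolation=2)
p=manip.get_state()['position']
for z in(0,.02,.04,.06,.08):
    u=(proj('side',[p+[0,0,z]])[0]-[190,200]+.5)*6
    cv2.circle(v,tuple(int(a) for a in u),2,(0,0,255),-1)
cv2.imwrite('pics/d4.png',np.clip(v*1.5,0,255).astype(np.uint8))
E
```

```text
position: [0.5208, 0.1848, -0.0317]
ee_rot: [0.0, 0.995, 0.096, -0.0]
contact_force: [0.2, 0.9, 1.0]
position: [0.5212, 0.1849, -0.0328]
ee_rot: [0.0, 0.995, 0.096, 0.0]
contact_force: [-1.5, -0.1, 5.0]
clock: 8.3
position: [0.5212, 0.1849, -0.0328]
ee_rot: [0.0, 0.995, 0.096, 0.001]
contact_force: [-4.4, -1.0, 20.3]
width: -0.0003
gripper_force: 9.9
```

View pics/d4.png

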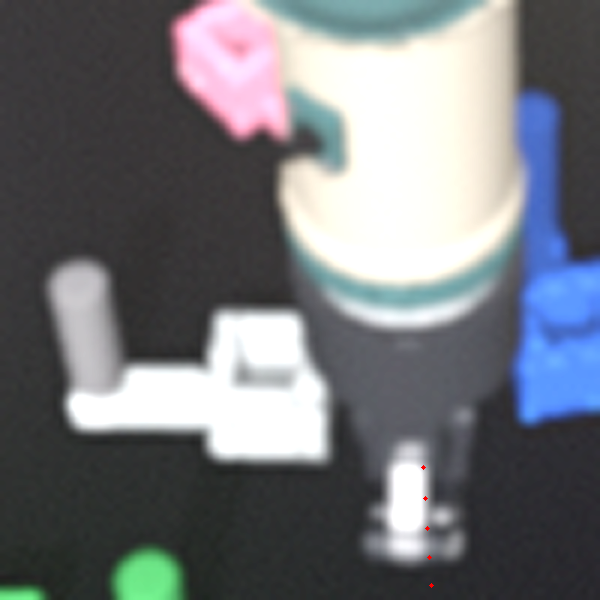

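Contact came at reported z = −0.0325, and in the picture the finger end at about (410,560) stands on the bench. So the fingertips are 32 mm above the reported TCP, and I'll apply that offset. Back up, open, and go over the hub.

```bash
python3 -m handwheel '[{"translation":[0,0,-0.01],"angular":[0,0,0],"hand":0},{"translation":[0,0,-0.035],"angular":[0,0,0],"hand":0},{"translation":[0,0,-0.035],"angular":[0,0,0],"hand":0},{"translation":[0,0,-0.035],"angular":[0,0,0],"hand":0},{"translation":[0,0,-0.02],"angular":[0,0,0],"hand":0},{"translation":[0.03,0.028,0],"angular":[0,0,0],"hand":0},{"translation":[0.03,0.028,0],"angular":[0,0,0],"hand":0},{"translation":[0,0,0],"angular":[0,0,0],"hand":0},{"translation":[0,0,0],"angular":[0,0,0],"hand":0},{"translation":[0,0,0],"angular":[0,0,0],"hand":0}]'; python3 g.py .5912 .1413 -.0285 11
```

```text
clock: 9.18
position: [0.5895, 0.1412, 0.0988]
ee_rot: [-0.0, 0.995, 0.096, -0.001]
contact_force: [-1.0, -0.3, -0.3]
width: 0.0854
gripper_force: 0.0
t 9.1833 pos [0.5895 0.1412 0.0988] yaw 10.97
shift mm [  1.9   0.3 127.3] rot deg [-0.03  0.12 -0.03] F [-1.  -0.3 -0.3] M [ 0.02  0.02 -0.03] w 0.0854 q6 1.5
```

```bash
python3 -m handwheel '[{"translation":[0,0,0.03],"angular":[0,0,0],"hand":0},{"translation":[0,0,0.03],"angular":[0,0,0],"hand":0},{"translation":[0,0,0.03],"angular":[0,0,0],"hand":0},{"translation":[0,0,0.016],"angular":[0,0,0],"hand":0},{"translation":[0,0,0.01],"angular":[0,0,0],"hand":0},{"translation":[0,0,0.01],"angular":[0,0,0],"hand":0},{"translation":[0,0,0],"angular":[0,0,0],"hand":0},{"translation":[0,0,0],"angular":[0,0,0],"hand":0}]'; python3 g.py .5912 .1413 -.0285 11
```

```text
clock: 9.85
position: [0.5905, 0.1417, -0.0262]
ee_rot: [0.0, 0.995, 0.096, 0.0]
contact_force: [-0.1, 0.4, 0.1]
width: 0.0854
gripper_force: 0.0
t 9.85 pos [ 0.5905  0.1417 -0.0262] yaw 11.04
shift mm [0.6 0.5 2.3] rot deg [ 0.   -0.02  0.04] F [-0.1  0.4  0.1] M [-0.02 -0.03  0.04] w 0.0854 q6 1.5
```

```bash
python3 -m handwheel '[{"translation":[0,0,0],"angular":[0,0,0],"hand":1},{"translation":[0,0,0],"angular":[0,0,0],"hand":1},{"translation":[0,0,0],"angular":[0,0,0],"hand":1},{"translation":[0,0,0],"angular":[0,0,0],"hand":1},{"translation":[0,0,0],"angular":[0,0,0],"hand":1},{"translation":[0,0,0],"angular":[0,0,0],"hand":1},{"translation":[0,0,0],"angular":[0,0,0],"hand":1}]' 60; python3 g.py .5912 .1413 -.0285 11
```

```text
clock: 10.43
position: [0.5914, 0.1415, -0.0253]
ee_rot: [-0.0, 0.995, 0.096, 0.001]
contact_force: [-0.4, 1.5, 5.5]
width: 0.0408
gripper_force: 62.4
t 10.4333 pos [ 0.5914  0.1415 -0.0253] yaw 11.01
shift mm [-0.2  0.1  3.2] rot deg [ 0.01 -0.12  0.01] F [-0.4  1.5  5.5] M [0.07 0.1  0.02] w 0.0408 q6 1.5
```

Gripped at 40.8 mm. Lift.

```bash
python3 -m handwheel '[{"translation":[0,0,-0.01],"angular":[0,0,0],"hand":1},{"translation":[0,0,-0.035],"angular":[0,0,0],"hand":1},{"translation":[0,0,-0.035],"angular":[0,0,0],"hand":1},{"translation":[0,0,-0.035],"angular":[0,0,0],"hand":1},{"translation":[0,0,-0.035],"angular":[0,0,0],"hand":1},{"translation":[0,0,-0.035],"angular":[0,0,0],"hand":1},{"translation":[0,0,-0.035],"angular":[0,0,0],"hand":1},{"translation":[0,0,-0.03],"angular":[0,0,0],"hand":1},{"translation":[0,0,0],"angular":[0,0,0],"hand":1},{"translation":[0,0,0],"angular":[0,0,0],"hand":1}]'; python3 g.py .570 -.2306 .225 -27.6
```

```text
clock: 11.27
position: [0.591, 0.1413, 0.2253]
ee_rot: [0.0, 0.995, 0.096, 0.002]
contact_force: [-1.0, -0.6, -3.9]
width: 0.0409
gripper_force: 62.0
t 11.2667 pos [0.591  0.1413 0.2253] yaw 11.01
shift mm [-9.160e+01  3.611e+02  1.000e-01] rot deg [-0.04 -0.19 38.61] F [-1.  -0.6 -3.9] M [-0.05  0.06 -0.04] w 0.0409 q6 1.5
```

```bash
python3 -m handwheel '[{"translation":[-0.0092,0.0361,0],"angular":[0,0,0],"hand":1},{"translation":[-0.0092,0.0361,0],"angular":[0,0,0],"hand":1},{"translation":[-0.0092,0.0361,0],"angular":[0,0,0],"hand":1},{"translation":[-0.0092,0.0361,0],"angular":[0,0,0],"hand":1},{"translation":[-0.0092,0.0361,0],"angular":[0,0,0],"hand":1},{"translation":[-0.0092,0.0361,0],"angular":[0,0,0],"hand":1},{"translation":[-0.0092,0.0361,0],"angular":[0,0,0],"hand":1},{"translation":[-0.0092,0.0361,0],"angular":[0,0,0],"hand":1},{"translation":[-0.0092,0.0361,0],"angular":[0,0,0],"hand":1},{"translation":[-0.0092,0.0361,0],"angular":[0,0,0],"hand":1}]' >/dev/null; python3 -m handwheel '[{"translation":[0,0,0],"angular":[0,0,6.5],"hand":1},{"translation":[0,0,0],"angular":[0,0,6.5],"hand":1},{"translation":[0,0,0],"angular":[0,0,6.5],"hand":1},{"translation":[0,0,0],"angular":[0,0,6.5],"hand":1},{"translation":[0,0,0],"angular":[0,0,6.5],"hand":1},{"translation":[0,0,0],"angular":[0,0,6.1],"hand":1},{"translation":[0,0,0],"angular":[0,0,0],"hand":1},{"translation":[0,0,0],"angular":[0,0,0],"hand":1}]'; python3 g.py .570 -.2306 .18 -27.6
```

```text
clock: 12.77
position: [0.5678, -0.2299, 0.2211]
ee_rot: [-0.001, 0.971, -0.237, -0.002]
contact_force: [0.2, 0.6, -3.2]
width: 0.0411
gripper_force: 62.4
t 12.7667 pos [ 0.5678 -0.2299  0.2211] yaw -27.44
shift mm [ 2.4 -0.4 41.1] rot deg [0.   0.27 0.16] F [ 0.2  0.6 -3.2] M [ 0.05  0.06 -0.  ] w 0.0411 q6 1.55
```

```bash
python3 -m handwheel '[{"translation":[0.0024,-0.0004,0.02],"angular":[0,0,0],"hand":1},{"translation":[0,0,0.02],"angular":[0,0,0],"hand":1},{"translation":[0,0,0],"angular":[0,0,0],"hand":1},{"translation":[0,0,0],"angular":[0,0,0],"hand":1},{"translation":[0,0,0],"angular":[0,0,0],"hand":1}]'; python3 g.py .570 -.2306 .18 -27.6
python3 - <<'E'
from h import *
s=manip.get_image('side')[:,:,::-1];t=manip.get_image('top')[:,:,::-1];cv2.imwrite('pics/side3.png',s);cv2.imwrite('pics/top3.png',t)
st=manip.get_state();p=st['position'];q=st['ee_rot'];M=R.from_quat([q[1],q[2],q[3],q[0]]).as_matrix()
yaw=np.arctan2(M[1,0],M[0,0]);Rz=R.from_euler('z',yaw).as_matrix();Hc=p+[0,0,.0253]
def q2(w,h):return Hc+np.array([[x*w/2,y*w/2,h] for x,y in((-1,-1),(1,-1),(1,1),(-1,1))])@Rz.T
gr=lambda h:Hc+np.array([[.065+.01*np.cos(a),.01*np.sin(a),h] for a in np.linspace(0,6.28,20)])@Rz.T
C=np.array([.570,-.2306,.138]);ys=np.radians(-27.6);Rs=R.from_euler('z',ys).as_matrix()
sq=lambda h,w:C+np.array([[x*w/2,y*w/2,h] for x,y in((-1,-1),(1,-1),(1,1),(-1,1))])@Rs.T
cir=C+np.array([[.017*np.cos(a),.017*np.sin(a),0] for a in np.linspace(0,6.28,30)])
o=[]
for n,im,x0,y0,w,h in(('side',s,250,80,60,75),('top',t,410,115,60,90)):
    k=480/h if n=='top' else 480/w
    k=400/w;v=cv2.resize(im[y0:y0+h,x0:x0+w],None,fx=k,fy=k,interpolation=2)
    for S,c in((q2(.042,0),(0,0,255)),(q2(.042,.034),(0,0,255)),(gr(.078),(0,0,255)),(gr(.016),(0,0,255)),(sq(.038,.02),(0,200,0)),(sq(.048,.008),(0,200,0)),(cir,(0,200,0))):
        cv2.polylines(v,[np.int32((proj(n,S)-[x0,y0]+.5)*k)],True,c,1)
    o.append(cv2.copyMakeBorder(v,0,600-v.shape[0],0,0,0))
cv2.imwrite('pics/d5.png',np.hstack(o))
E
```

```text
clock: 13.18
position: [0.5716, -0.2314, 0.1838]
ee_rot: [0.0, 0.971, -0.238, 0.0]
contact_force: [-0.5, 0.2, -2.5]
width: 0.0407
gripper_force: 62.2
t 13.1833 pos [ 0.5716 -0.2314  0.1838] yaw -27.53
shift mm [-1.8 -0.   3.8] rot deg [ 0.01 -0.01  0.07] F [-0.5  0.2 -2.5] M [-0.02 -0.    0.05] w 0.0407 q6 1.55
```

View pics/d5.png

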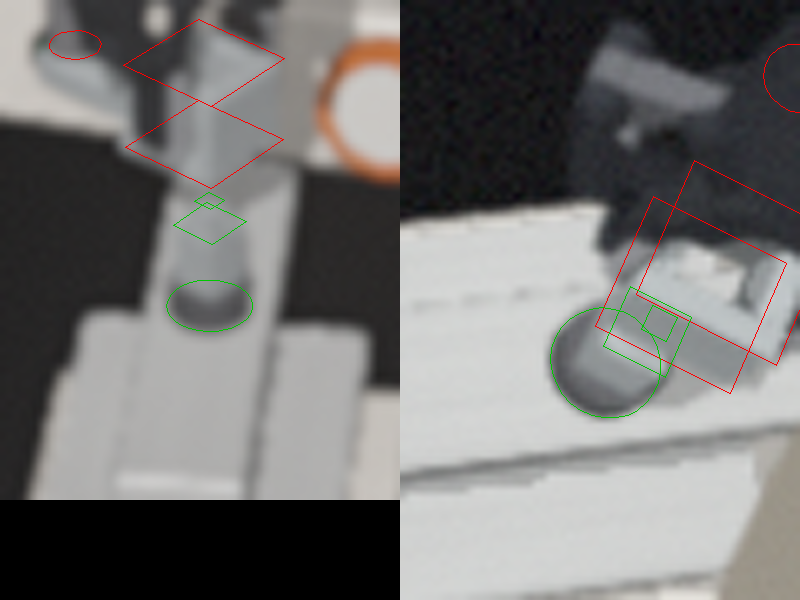

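The side crop shows the hub above the shaft. The top crop shows the hub about 2 px up (+x about 4 mm) from the predicted outline, and the green shaft model fits the collar at (605,360). I'll shift about −4 mm in x and lower gently.

```bash
python3 -m handwheel '[{"translation":[-0.004,0.001,0.006],"angular":[0,0,0],"hand":1},{"translation":[0,0,0.008],"angular":[0,0,0],"hand":1},{"translation":[0,0,0.006],"angular":[0,0,0],"hand":1},{"translation":[0,0,0],"angular":[0,0,0],"hand":1},{"translation":[0,0,0],"angular":[0,0,0],"hand":1}]'; python3 g.py .570 -.2306 .127 -27.6;python3 -m handwheel '[{"translation":[0,0,0.003],"angular":[0,0,0],"hand":1},{"translation":[0,0,0.003],"angular":[0,0,0],"hand":1},{"translation":[0,0,0],"angular":[0,0,0],"hand":1},{"translation":[0,0,0],"angular":[0,0,0],"hand":1}]'>/dev/null; python3 g.py .570 -.2306 .127 -27.6
```

```text
clock: 13.7
position: [0.5669, -0.2301, 0.1627]
ee_rot: [-0.0, 0.971, -0.238, -0.001]
contact_force: [-0.7, 0.9, -3.1]
width: 0.0408
gripper_force: 62.3
t 13.7 pos [ 0.5669 -0.2301  0.1627] yaw -27.59
shift mm [ 3.  -1.  35.7] rot deg [0.   0.09 0.01] F [-0.7  0.9 -3.1] M [0.01 0.02 0.  ] w 0.0408 q6 1.55
t 14.0333 pos [ 0.5674 -0.2303  0.1573] yaw -27.59
shift mm [ 2.5 -1.  30.3] rot deg [0.   0.02 0.01] F [ 0.7 -0.2 -2.5] M [0.09 0.03 0.04] w 0.0409 q6 1.55
```

```bash
python3 -m handwheel '[{"translation":[0,0,0.003],"angular":[0,0,0],"hand":1},{"translation":[0,0,0.002],"angular":[0,0,0],"hand":1},{"translation":[0,0,0],"angular":[0,0,0],"hand":1},{"translation":[0,0,0],"angular":[0,0,0],"hand":1}]'>/dev/null; python3 g.py .570 -.2306 .127 -27.6;python3 -m handwheel '[{"translation":[0,0,0.003],"angular":[0,0,0],"hand":1},{"translation":[0,0,0.002],"angular":[0,0,0],"hand":1},{"translation":[0,0,0],"angular":[0,0,0],"hand":1},{"translation":[0,0,0],"angular":[0,0,0],"hand":1}]'>/dev/null; python3 g.py .570 -.2306 .127 -27.6
```

```text
t 14.3667 pos [ 0.5673 -0.2303  0.1523] yaw -27.58
shift mm [ 2.6 -1.  25.3] rot deg [0.   0.02 0.02] F [-0.6  0.5 -3.1] M [0.03 0.02 0.01] w 0.0412 q6 1.55
t 14.7 pos [ 0.5673 -0.2303  0.1473] yaw -27.59
shift mm [ 2.6 -1.  20.3] rot deg [0.01 0.03 0.01] F [-0.2 -0.4 -2.5] M [-0.03  0.09 -0.06] w 0.0404 q6 1.55
```

```bash
python3 -m handwheel '[{"translation":[0,0,0.003],"angular":[0,0,0],"hand":1},{"translation":[0,0,0.003],"angular":[0,0,0],"hand":1},{"translation":[0,0,0],"angular":[0,0,0],"hand":1},{"translation":[0,0,0],"angular":[0,0,0],"hand":1}]'>/dev/null; python3 g.py .570 -.2306 .127 -27.6;python3 -m handwheel '[{"translation":[0,0,0.003],"angular":[0,0,0],"hand":1},{"translation":[0,0,0.003],"angular":[0,0,0],"hand":1},{"translation":[0,0,0],"angular":[0,0,0],"hand":1},{"translation":[0,0,0],"angular":[0,0,0],"hand":1}]'>/dev/null; python3 g.py .570 -.2306 .127 -27.6
```

```text
t 15.0333 pos [ 0.5672 -0.2302  0.1411] yaw -27.58
shift mm [ 2.7 -1.  14.1] rot deg [0.   0.04 0.02] F [-0.6 -0.2 -2.9] M [ 0.02  0.02 -0.02] w 0.0414 q6 1.55
t 15.3667 pos [ 0.5672 -0.2303  0.1352] yaw -27.59
shift mm [ 2.6 -1.   8.2] rot deg [0.   0.04 0.01] F [-0.9  0.1 -2.8] M [0.07 0.01 0.04] w 0.0409 q6 1.55
```

```bash
python3 -m handwheel '[{"translation":[0,0,0.002],"angular":[0,0,0],"hand":1},{"translation":[0,0,0.002],"angular":[0,0,0],"hand":1},{"translation":[0,0,0],"angular":[0,0,0],"hand":1},{"translation":[0,0,0],"angular":[0,0,0],"hand":1}]'>/dev/null; python3 g.py .570 -.2306 .127 -27.6;python3 -m handwheel '[{"translation":[0,0,0.002],"angular":[0,0,0],"hand":1},{"translation":[0,0,0.001],"angular":[0,0,0],"hand":1},{"translation":[0,0,0],"angular":[0,0,0],"hand":1},{"translation":[0,0,0],"angular":[0,0,0],"hand":1}]'>/dev/null; python3 g.py .570 -.2306 .127 -27.6
```

```text
t 15.7 pos [ 0.5673 -0.2303  0.1313] yaw -27.59
shift mm [ 2.5 -1.   4.3] rot deg [0.01 0.02 0.01] F [-0.3  0.4 -2.7] M [0.06 0.08 0.01] w 0.041 q6 1.55
t 16.0333 pos [ 0.5673 -0.2303  0.1284] yaw -27.58
shift mm [ 2.5 -1.   1.4] rot deg [0.01 0.01 0.02] F [-0.1 -0.5 -3.9] M [0.   0.03 0.01] w 0.0408 q6 1.55
```

```bash
for i in 1; do python3 -m handwheel '[{"translation":[0,0,0.002],"angular":[0,0,0],"hand":1},{"translation":[0,0,0],"angular":[0,0,0],"hand":1},{"translation":[0,0,0],"angular":[0,0,0],"hand":1}]'|sed -n '2p;4p'; python3 -m handwheel '[{"translation":[0,0,0.002],"angular":[0,0,0],"hand":1},{"translation":[0,0,0],"angular":[0,0,0],"hand":1},{"translation":[0,0,0],"angular":[0,0,0],"hand":1}]'|sed -n '2p;4p';python3 -m handwheel '[{"translation":[0,0,0.0015],"angular":[0,0,0],"hand":1},{"translation":[0,0,0],"angular":[0,0,0],"hand":1},{"translation":[0,0,0],"angular":[0,0,0],"hand":1}]'|sed -n '2p;4p'; done
```

```text
position: [0.5673, -0.2303, 0.1263]
contact_force: [-1.0, 1.0, -2.7]
position: [0.5677, -0.2305, 0.1247]
contact_force: [0.0, -0.5, -1.6]
position: [0.5677, -0.2305, 0.1246]
contact_force: [-0.9, 0.7, 5.0]
```

Contact at the expected shoulder height. A quick 4 mm sideways wiggle confirms whether the shaft is in the hole.

```bash
python3 -m handwheel '[{"translation":[0.004,0,-0.001],"angular":[0,0,0],"hand":1},{"translation":[0,0,0],"angular":[0,0,0],"hand":1},{"translation":[0,0,0],"angular":[0,0,0],"hand":1}]'|sed -n '2p;4p';python3 -m handwheel '[{"translation":[-0.008,0,0],"angular":[0,0,0],"hand":1},{"translation":[0,0,0],"angular":[0,0,0],"hand":1},{"translation":[0,0,0],"angular":[0,0,0],"hand":1}]'|sed -n '2p;4p'; python3 -m handwheel '[{"translation":[0.004,0.004,0],"angular":[0,0,0],"hand":1},{"translation":[0,0,0],"angular":[0,0,0],"hand":1},{"translation":[0,0,0],"angular":[0,0,0],"hand":1}]'|sed -n '2p;4p'; python3 -m handwheel '[{"translation":[0,-0.008,0],"angular":[0,0,0],"hand":1},{"translation":[0,0,0],"angular":[0,0,0],"hand":1},{"translation":[0,0,0],"angular":[0,0,0],"hand":1}]'|sed -n '2p;4p'
```

```text
position: [0.5694, -0.2313, 0.1247]
contact_force: [-4.3, 3.3, 6.1]
position: [0.5664, -0.2297, 0.1248]
contact_force: [4.3, -2.7, -0.7]
position: [0.5659, -0.2311, 0.1247]
contact_force: [2.3, 6.1, 5.0]
position: [0.5682, -0.2281, 0.1247]
contact_force: [-3.4, -3.2, 5.1]
```

The crank is confined to about ±2 mm, so it's seated on the shaft. Release, rise 20 mm and slide along the arm to the handle.

```bash
python3 -m handwheel '[{"translation":[0,0.004,0],"angular":[0,0,0],"hand":1},{"translation":[0,0,0],"angular":[0,0,0],"hand":1},{"translation":[0,0,0],"angular":[0,0,0],"hand":0},{"translation":[0,0,0],"angular":[0,0,0],"hand":0},{"translation":[0,0,0],"angular":[0,0,0],"hand":0},{"translation":[0,0,0],"angular":[0,0,0],"hand":0},{"translation":[0,0,0],"angular":[0,0,0],"hand":0},{"translation":[0,0,-0.01],"angular":[0,0,0],"hand":0},{"translation":[0,0,-0.01],"angular":[0,0,0],"hand":0},{"translation":[0,0,0],"angular":[0,0,0],"hand":0}]'; python3 g.py .570 -.2306 .145 -27.6
```

```text
clock: 18.62
position: [0.5691, -0.2313, 0.147]
ee_rot: [0.001, 0.971, -0.238, 0.003]
contact_force: [1.1, -0.0, 1.0]
width: 0.0856
gripper_force: 0.0
t 18.6167 pos [ 0.5691 -0.2313  0.147 ] yaw -27.59
shift mm [ 0.5 -1.   2. ] rot deg [ 0.01 -0.3   0.01] F [ 1.1 -0.   1. ] M [-0.08  0.03  0.  ] w 0.0856 q6 1.55
```

```bash
python3 -m handwheel '[{"translation":[0.022,-0.0005,0],"angular":[0,0,0],"hand":0},{"translation":[0.022,-0.0005,0],"angular":[0,0,0],"hand":0},{"translation":[0.022,0,0],"angular":[0,0,0],"hand":0},{"translation":[0,0,0],"angular":[0,0,0],"hand":0},{"translation":[0,0,0],"angular":[0,0,0],"hand":1},{"translation":[0,0,0],"angular":[0,0,0],"hand":1},{"translation":[0,0,0],"angular":[0,0,0],"hand":1},{"translation":[0,0,0],"angular":[0,0,0],"hand":1},{"translation":[0,0,0],"angular":[0,0,0],"hand":1},{"translation":[0,0,0],"angular":[0,0,0],"hand":1}]' 40; python3 g.py .627 -.2612 .145 -27.6
```

```text
clock: 19.45
position: [0.626, -0.2598, 0.1444]
ee_rot: [0.0, 0.971, -0.238, 0.0]
contact_force: [-0.3, -0.4, 0.6]
width: 0.0192
gripper_force: 39.0
t 19.45 pos [ 0.626  -0.2598  0.1444] yaw -27.58
shift mm [ 1.6  0.8 -0.6] rot deg [ 0.01 -0.01  0.02] F [-0.3 -0.4  0.6] M [ 0.07  0.08 -0.06] w 0.0192 q6 1.56
```

Handle held. Wind the first half turn, watching the forces.

```bash
python3 -m handwheel '[{"translation":[-0.0032,0.0201,0],"angular":[0,0,0],"hand":1},{"translation":[-0.0092,0.0181,0],"angular":[0,0,0],"hand":1},{"translation":[-0.0144,0.0144,0],"angular":[0,0,0],"hand":1},{"translation":[-0.0181,0.0092,0],"angular":[0,0,0],"hand":1},{"translation":[-0.0201,0.0032,0],"angular":[0,0,0],"hand":1},{"translation":[0,0,0],"angular":[0,0,0],"hand":1},{"translation":[0,0,0],"angular":[0,0,0],"hand":1}]'; python3 g.py .626 -.2598 .145 -27.6;  python3 -m handwheel '[{"translation":[-0.0201,-0.0032,0],"angular":[0,0,0],"hand":1},{"translation":[-0.0181,-0.0092,0],"angular":[0,0,0],"hand":1},{"translation":[-0.0144,-0.0144,0],"angular":[0,0,0],"hand":1},{"translation":[-0.0092,-0.0181,0],"angular":[0,0,0],"hand":1},{"translation":[-0.0032,-0.0201,0],"angular":[0,0,0],"hand":1},{"translation":[0,0,0],"angular":[0,0,0],"hand":1},{"translation":[0,0,0],"angular":[0,0,0],"hand":1}]'; python3 g.py .626 -.2598 .145 -27.6
```

```text
clock: 20.03
position: [0.5381, -0.2878, 0.1446]
ee_rot: [0.001, 0.971, -0.239, 0.0]
contact_force: [-0.5, -1.2, -0.6]
width: 0.0186
gripper_force: 39.6
t 20.0333 pos [ 0.5381 -0.2878  0.1446] yaw -27.61
shift mm [ 64.9 -65.5  -0.4] rot deg [ 0.05 -0.04 -0.01] F [-0.5 -1.2 -0.6] M [-0.06  0.05 -0.01] w 0.0186 q6 1.45
clock: 20.62
position: [0.5118, -0.1992, 0.1443]
ee_rot: [0.0, 0.971, -0.237, -0.0]
contact_force: [-1.9, 0.8, 3.2]
width: 0.019
gripper_force: 40.0
t 20.6167 pos [ 0.5118 -0.1992  0.1443] yaw -27.46
shift mm [129.3   1.1  -0.7] rot deg [0.   0.02 0.14] F [-1.9  0.8  3.2] M [0.29 0.21 0.02] w 0.019 q6 1.55
```

```bash
python3 -m handwheel '[{"translation":[0.0032,-0.0201,0],"angular":[0,0,0],"hand":1},{"translation":[0.0092,-0.0181,0],"angular":[0,0,0],"hand":1},{"translation":[0.0144,-0.0144,0],"angular":[0,0,0],"hand":1},{"translation":[0.0181,-0.0092,0],"angular":[0,0,0],"hand":1},{"translation":[0.0201,-0.0032,0],"angular":[0,0,0],"hand":1},{"translation":[0.0201,0.0032,0],"angular":[0,0,0],"hand":1},{"translation":[0.0181,0.0092,0],"angular":[0,0,0],"hand":1},{"translation":[0.0144,0.0144,0],"angular":[0,0,0],"hand":1},{"translation":[0.0092,0.0181,0],"angular":[0,0,0],"hand":1},{"translation":[0.0032,0.0201,0],"angular":[0,0,0],"hand":1}]'>/dev/null; python3 g.py .626 -.2598 .145 -27.6;  python3 -m handwheel '[{"translation":[-0.0032,0.0201,0],"angular":[0,0,0],"hand":1},{"translation":[-0.0092,0.0181,0],"angular":[0,0,0],"hand":1},{"translation":[-0.0144,0.0144,0],"angular":[0,0,0],"hand":1},{"translation":[-0.0181,0.0092,0],"angular":[0,0,0],"hand":1},{"translation":[-0.0201,0.0032,0],"angular":[0,0,0],"hand":1},{"translation":[0,0,0],"angular":[0,0,0],"hand":1},{"translation":[0,0,0],"angular":[0,0,0],"hand":1}]'>/dev/null; python3 g.py .626 -.2598 .145 -27.6
```

```text
t 21.45 pos [ 0.6268 -0.2605  0.1437] yaw -27.56
shift mm [-1.  -0.2 -1.3] rot deg [-0.1   0.17  0.04] F [-2.9  4.   3.3] M [ 1.16  0.91 -0.02] w 0.0188 q6 1.55
t 22.0333 pos [ 0.5389 -0.2886  0.1444] yaw -27.64
shift mm [ 63.8 -65.9  -0.5] rot deg [ 0.01 -0.08 -0.04] F [0.  0.8 1.6] M [ 0.17 -0.11 -0.05] w 0.019 q6 1.45
```

```bash
python3 -m handwheel '[{"translation":[-0.0201,-0.0032,0],"angular":[0,0,0],"hand":1},{"translation":[-0.0181,-0.0092,0],"angular":[0,0,0],"hand":1},{"translation":[-0.0144,-0.0144,0],"angular":[0,0,0],"hand":1},{"translation":[-0.0092,-0.0181,0],"angular":[0,0,0],"hand":1},{"translation":[-0.0032,-0.0201,0],"angular":[0,0,0],"hand":1},{"translation":[0,0,0],"angular":[0,0,0],"hand":1},{"translation":[0,0,0],"angular":[0,0,0],"hand":1}]'>/dev/null; python3 g.py .626 -.2598 .145 -27.6
```

```text
t 22.6167 pos [ 0.5114 -0.1997  0.1442] yaw -27.46
shift mm [129.4   0.5  -0.9] rot deg [0.04 0.07 0.14] F [-3.6  1.6  5.8] M [0.36 0.48 0.  ] w 0.0188 q6 1.55
```

```bash
python3 -m handwheel '[{"translation":[0.0032,-0.0201,0],"angular":[0,0,0],"hand":1},{"translation":[0.0092,-0.0181,0],"angular":[0,0,0],"hand":1},{"translation":[0.0144,-0.0144,0],"angular":[0,0,0],"hand":1},{"translation":[0.0181,-0.0092,0],"angular":[0,0,0],"hand":1},{"translation":[0.0201,-0.0032,0],"angular":[0,0,0],"hand":1},{"translation":[0,0,0],"angular":[0,0,0],"hand":1},{"translation":[0,0,0],"angular":[0,0,0],"hand":1}]'>/dev/null; python3 g.py .626 -.2598 .145 -27.6
```

```text
t 23.2 pos [ 0.6023 -0.1747  0.1442] yaw -27.59
shift mm [60.4 64.4 -0.5] rot deg [ 0.01 -0.26  0.01] F [1.4 0.9 3.2] M [ 0.07 -0.18 -0.04] w 0.0192 q6 1.66
```

```bash
python3 -m handwheel '[{"translation":[0.0201,0.0032,0],"angular":[0,0,0],"hand":1},{"translation":[0.0181,0.0092,0],"angular":[0,0,0],"hand":1},{"translation":[0,0,0],"angular":[0,0,0],"hand":1},{"translation":[0,0,0],"angular":[0,0,0],"hand":1}]'>/dev/null; python3 g.py .626 -.2598 .145 -27.6
```

```text
t 23.5333 pos [ 0.6284 -0.2043  0.1441] yaw -27.66
shift mm [23.6 50.3 -0.7] rot deg [ 0.11 -0.16 -0.06] F [ 0.  -0.6  4.4] M [-0.19  0.16 -0.03] w 0.0191 q6 1.64
```

```bash
python3 -m handwheel '[{"translation":[0.0144,0.0144,0],"angular":[0,0,0],"hand":1},{"translation":[0.0092,0.0181,0],"angular":[0,0,0],"hand":1},{"translation":[0.0032,0.0201,0],"angular":[0,0,0],"hand":1},{"translation":[0,0,0],"angular":[0,0,0],"hand":1},{"translation":[0,0,0],"angular":[0,0,0],"hand":1}]'>/dev/null; python3 g.py .626 -.2598 .145 -27.6
```

```text
t 23.95 pos [ 0.6256 -0.2625  0.1439] yaw -27.71
shift mm [-0.9 -2.6 -1.1] rot deg [ 0.07  0.03 -0.11] F [-1.4  0.1  4.5] M [0.13 0.43 0.03] w 0.0187 q6 1.56
```

```bash
python3 -m handwheel '[{"translation":[-0.0032,0.0201,0],"angular":[0,0,0],"hand":1},{"translation":[-0.0092,0.0181,0],"angular":[0,0,0],"hand":1},{"translation":[0,0,0],"angular":[0,0,0],"hand":1},{"translation":[0,0,0],"angular":[0,0,0],"hand":1}]'>/dev/null; python3 g.py .626 -.2598 .145 -27.6
```

```text
t 24.2833 pos [ 0.61   -0.2801  0.1454] yaw -27.66
shift mm [  4.7 -25.4   1.1] rot deg [-1.38 -0.9  -0.05] F [22.  19.8  0.8] M [ 3.14 -3.58  0.07] w 0.0192 q6 1.5
```

About 30 N of tangential resistance at roughly 2.06 turns. Let it settle and see whether this is the dead stop or the rubber.

```bash
python3 -m handwheel '[{"translation":[0,0,0],"angular":[0,0,0],"hand":1},{"translation":[0,0,0],"angular":[0,0,0],"hand":1},{"translation":[0,0,0],"angular":[0,0,0],"hand":1}]'>/dev/null; python3 g.py .626 -.2598 .145 -27.6; python3 -m handwheel '[{"translation":[-0.003,0.005,0],"angular":[0,0,0],"hand":1},{"translation":[0,0,0],"angular":[0,0,0],"hand":1},{"translation":[0,0,0],"angular":[0,0,0],"hand":1}]'>/dev/null; python3 g.py .626 -.2598 .145 -27.6
```

```text
t 24.5333 pos [ 0.61   -0.2801  0.1453] yaw -27.56
shift mm [  4.8 -25.4   0.9] rot deg [-1.28 -0.87  0.05] F [20.6 18.4  1.5] M [ 3.04 -3.48  0.03] w 0.0191 q6 1.5
t 24.7833 pos [ 0.6092 -0.2807  0.1456] yaw -27.58
shift mm [  5.2 -26.3   1.5] rot deg [-1.69 -1.18  0.04] F [29.6 23.6 -1. ] M [ 3.82 -4.79  0.14] w 0.0189 q6 1.49
```

A 6 mm push moved it only about 1 mm, so the screw is at its stop. Relieve the load, open, and rise clear.

```bash
python3 -m handwheel '[{"translation":[0.005,-0.007,0],"angular":[0,0,0],"hand":1},{"translation":[0.003,-0.005,0],"angular":[0,0,0],"hand":1},{"translation":[0,0,0],"angular":[0,0,0],"hand":1},{"translation":[0,0,0],"angular":[0,0,0],"hand":1}]'>/dev/null; python3 g.py .626 -.2598 .145 -27.6
```

```text
t 25.1167 pos [ 0.6115 -0.279   0.1447] yaw -27.52
shift mm [  4.  -23.8   0.1] rot deg [-0.71 -0.34  0.08] F [ 9.5 11.7  4.9] M [ 2.1  -1.57  0.08] w 0.0191 q6 1.51
```

```bash
python3 -m handwheel '[{"translation":[0,0,0],"angular":[0,0,0],"hand":0},{"translation":[0,0,0],"angular":[0,0,0],"hand":0},{"translation":[0,0,0],"angular":[0,0,0],"hand":0},{"translation":[0,0,0],"angular":[0,0,0],"hand":0},{"translation":[0,0,0],"angular":[0,0,0],"hand":0},{"translation":[0,0,0],"angular":[0,0,0],"hand":0},{"translation":[0,0,-0.02],"angular":[0,0,0],"hand":0},{"translation":[0,0,-0.035],"angular":[0,0,0],"hand":0},{"translation":[0,0,-0.035],"angular":[0,0,0],"hand":0},{"translation":[0,0,-0.035],"angular":[0,0,0],"hand":0}]'; python3 g.py .626 -.2598 .145 -27.6
```

```text
clock: 25.95
position: [0.6047, -0.2848, 0.2702]
ee_rot: [0.0, 0.971, -0.239, -0.0]
contact_force: [0.7, 0.1, -0.6]
width: 0.0853
gripper_force: 0.0
t 25.95 pos [ 0.6047 -0.2848  0.2702] yaw -27.63
shift mm [  7.4 -32.1 125.2] rot deg [ 0.04  0.04 -0.03] F [ 0.7  0.1 -0.6] M [-0.   -0.02  0.03] w 0.0853 q6 1.51
```

```bash
python3 -m handwheel '[{"translation":[-0.01,0,-0.03],"angular":[0,0,0],"hand":0},{"translation":[-0.03,0.015,0],"angular":[0,0,0],"hand":0},{"translation":[-0.03,0.015,0],"angular":[0,0,0],"hand":0},{"translation":[-0.03,0.015,0],"angular":[0,0,0],"hand":0},{"translation":[-0.03,0.015,0],"angular":[0,0,0],"hand":0},{"translation":[-0.03,0.015,0],"angular":[0,0,0],"hand":0},{"translation":[-0.03,0.015,0],"angular":[0,0,0],"hand":0},{"translation":[-0.03,0.015,0],"angular":[0,0,0],"hand":0},{"translation":[0,0,0],"angular":[0,0,0],"hand":0},{"translation":[0,0,0],"angular":[0,0,0],"hand":0}]'|sed -n 1,4p
cat > c.py <<'E'
from h import *
for n,(x0,y0,w,h) in(('side',(255,75,60,70)),('top',(415,130,75,75))):
    im=np.ascontiguousarray(manip.get_image(n)[:,:,::-1]);cv2.imwrite(f'pics/{n}9.png',im)
    a=cv2.cvtColor(im,6)[y0:y0+h,x0:x0+w].astype(int);b=cv2.cvtColor(cv2.imread(f'pics/{n}0.png'),6)[y0:y0+h,x0:x0+w].astype(int)
    m=(abs(a-b)>25).astype(np.uint8)
    C=np.array([.5695,-.2306,.150]);Rz=R.from_euler('z',-51,degrees=True).as_matrix()
    for nm,pt in(('hubtop',(0,0,.034)),('griptop',(.065,0,.078)),('gripbot',(.065,0,.02))):print(n,nm,(proj(n,C+Rz@np.array(pt))[0]-[x0,y0]).round(1))
    for r in range(0,h,2):print(''.join(' .:-=+*#%@'[min(9,v//26)] for v in a[r]))
E
python3 c.py
```

```text
clock: 26.78
position: [0.3605, -0.2757, 0.2998]
ee_rot: [0.001, 0.971, -0.24, 0.001]
contact_force: [0.9, 0.8, -0.1]
side hubtop [26.1 35.4]
side griptop [15.   7.5]
side gripbot [15.4 27.3]
%%%##############################***********#####**+==-:::::
###%%%%%%%%%%%%%%#######################**********#####**++=
#################%%%%%%%%%%%####################*********###
###############################%%%%%%%%%%%#############*****
#****##**+++**################################%%%%%%%%%%%###
+-----=======+*#################################*******####%
====---======+*##############################**+====++++++**
+===----=====+*#############################*++++++*++++++++
#**+++=======+*############################*+++*########*+++
######*+=====+*###########################*++*############*+
######*+======*###########################*++*#############*
***###*+======*###########################*++*##############
:::-----======+**#########################*++*#############*
......:-=====--:----==++++*****############**+*############*
......:-=====-::.....-====-======++++*********++**####
[... 3483 characters left out ...]
.      .        . 
*****************###########%%#%#%%%%%%%%%%%#***********+.       .     ..  
######%#%%%%%%%%%%%%%%%%%%%%%#%%%#%%#%%%%%%%#***********+:             . . 
%%%%%%##%%%%#%%%#%##%%%%%%%%%%%%%%%%##%####%##**********+-.         .      
##%##%%%%%%%%%%%%%%%%#%#%########%%#%%%%%%%%%#***********+.       ....     
%%%%%#%%%%#%#%#%%%%%%%%#%%%%%%%%%%%%%#%%%%%%###**********+-           .   .
%#%#%%%%%%%%%%%%%%%%%%%%%%%%%%%%%%%%%%%####%%##***********=.  .        . . 
%%%%%%%%%%%%%%%%%%%%%%%%%%%%%%%%%%%############***********+:.        . . . 
%%%%%%%%%%%%%%%%%%%%%#################******##########%%%%#-              .
%%%%%%%%%%#############*********#######%%%%%%%%%%%%%%%%%%%%*:      .... .
```

Run:
```python
from h import *
a=cv2.cvtColor(cv2.imread('pics/top9.png'),6)[118:152,450:490].astype(int)
for r in a[::1]:print(''.join(' .:-=+*#%@'[min(9,v//26)] for v in r))
a=cv2.cvtColor(cv2.imread('pics/side9.png'),6)[75:115,250:295].astype(int)
for r in a[::1]:print(''.join('%3d'%(v//10) for v in r[5:30]))
```

```text
.           .        . .    .     
  .                 ..              .   
   .           .   .   .        . .  .  
              .         .. . ..  .  . . 
 .  .  .     .     .                    
 ..           ..              . .       
       .    .        .    . .   ...     
                  .   .::..            .
            .    ....:===--:       ...  
 .  . . .      . . .-=+++==-. .         
   . .       ..  .:-+++++++=-...  ....  
. .   ..   .    .:-=++++++++=.          
     .  .      .:-==+++++++++:. .       
 .       .. ...:-===+++++++++:.. . ..   
    . .  .. ..:-====++++++++=:..    .   
      .  ...:--======+++++++=:    .  .. 
. .  .. ...:-=========+++++=:.   . .. . 
   .   ..:--============+==-.   .      .
       .:-===========----::.     .   . .
     . :==========-----::..  .    . .   
 . . ..-=========-----::..   .  . ..   .
.    .-++======------:..   .            
. . .:+#+======----::...    ..    .     
 .  .=*#*====-----::.. .. .   .       ..
  ..-+##*===----::...          ..  .  . 
:---+####*+=---::..            .    .   
*##**#####*+=--:..         .   ..  .  . 
[... 2627 characters left out ...]
4  8 13 16 16 16
  4  4  4  4  4  7 11 13 13 12 12 12 11 11 11 10  8  5  5  6 10 14 17 17 16
  4  4  4  4  4  8 12 15 15 14 14 14 14 14 14 14 12  9  8 10 13 15 17 17 16
  4  4  4  4  4  7 12 14 15 15 15 15 16 16 16 16 15 13 13 14 15 16 16 16 15
  4  4  4  4  4  7 11 13 14 15 16 16 16 16 16 16 16 15 15 15 16 15 15 15 15
  4  4  4  4  4  6  9 12 14 14 15 15 16 16 16 16 16 16 16 16 16 15 15 15 15
  4  4  4  4  4  4  7 10 12 13 14 15 15 16 15 15 16 16 16 16 16 15 15 15 15
  4  4  4  4  4  4  5  6  8 11 13 14 14 15 14 14 15 16 16 16 16 15 15 15 16
  4  4  4  4  4  4  4  4  5  8 10 12 13 14 14 14 14 15 15 16 16 16 16 15 15
  4  4  4  4  4  4  4  4  4  5  7  9 11 13 14 14 14 14 14 15 15 16 16 15 15
```

Run:
```python
from h import *
G,e=tri((473.5,131),(265.3,85.7));print('grip',G,e)
for z in(.184,.187):print('hub',z,onz('top',(446,164),z))
H=onz('top',(446,164),.185)
d=(onz('top',(473.5,131),.228)-H)[:2];print(np.linalg.norm(d),np.degrees(np.arctan2(d[1],d[0])))
```

```text
grip [ 0.62058511 -0.2698754   0.22431369] 0.0012129774802368404
hub 0.184 [ 0.56859478 -0.22635449  0.184     ]
hub 0.187 [ 0.56784663 -0.22526794  0.187     ]
0.06677279646302808 -39.304473251132066
```

The crank is seated: grip top z ≈ 0.224 and the hub is on the shaft axis. The screw reached its stop and the robot is clear, so I'll hand in.

```bash
python3 -c "
from rig import manip
print(manip.sign_off())"
```

```text
the job is handed in; nothing more can be done
None
```

The job is handed in at about 27 s: the square-hole crank is seated on the press shaft and was wound clockwise about 2.05 turns until the screw stopped hard, which I took as the plate being down on the cassettes (I did not see or measure the gap), and the arm is clear with the crank left on the shaft.

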